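# Pull the square cap off an air manifold with the fork puller

## Task

Using the fork puller, take the square cap off the air manifold: hook the fork in under the cap's rim and pull straight up until the cap pops off its spigot. Then stand the puller upright on the table with the cap still sitting in its fork, and let go. Do not take hold of the cap with the fingers, leave the two round caps on, and leave the other things alone.

Things in the scene. Friction and masses are not known exactly. Their poses are not given: they have to be found in the camera images.
- puller_grip (a point): Grip of the loose fork puller, a C-shaped steel tool (0.2 kg) standing on its fork: an upright black handle, 18 x 18 mm, faces square to x and y, in line above the fork's slot. The point is 102 mm above the puller's underside; the handle runs 28 mm up and 34 mm down from it, to a top plate 44 mm wide, x -44 to +14 mm. z up, x the way the fork's open end points.
- puller_fork (a point): Centre of the fork's slot, half-way up its 5 mm thickness, 99.5 mm straight below the grip; same axes. Fork 44 mm wide; slot 26 mm wide from x = -20 mm to the tine ends at +35 mm, open there; lips on the tine ends stand 2.5 mm higher. A spine at x -44 to -38 mm joins fork and top plate, with 57 mm free between them.
- cap_square_rim (a point): Square black plastic cap, tallest of three, 0.04 kg; point: centre of its rim's underside, z up. Rim 44 x 44 x 5 mm, body above 34 x 34 mm, 34 mm high in all. It sits on a 14 mm round spigot; 20 mm of bare spigot are free between rim and manifold for the fork. The spigot reaches 14 mm into the cap; spring detents hold it: roughly 5 to 15 N straight up, free of them after some 7 mm.
- manifold: Air manifold, fixed aluminium block 60 (x) by 260 (y) by 30 mm high; origin at the centre of its underside, on the table. Three spigots 34 mm tall stand on it in a row at y = -80, 0, +80 mm, a cap on each in any order; all rims' undersides are 50 mm above the table. From its -x side, facing the robot, the way in under the caps is free. Brass fittings stand out 34 mm at the ends.
- cap_round_a_rim (a point): One of the two round black caps, to be left on: 44 mm in diameter over the rim, 20 mm high. The point is the centre of the underside of its rim.
- cap_round_b_rim (a point): The other round black cap, to be left on; same size and same point.
There are look-alikes about, which are no part of the job. Leave any pink or purple look-alike of the part that bears puller_grip alone.

How it is judged:
On the way, in this order (a step that is already met when the one before it is completed fails the run):
1. the fork is under the square cap's rim while the cap still sits fully on its spigot (horizontal distance between puller_fork and cap_square_rim below 0.018 m and z of puller_fork in the frame of manifold between 0.03 and 0.052 m and height (world z) of cap_square_rim below 0.053 m), for 0.1 s.
2. the square cap is off its spigot, carried upright on the fork (horizontal distance between puller_fork and cap_square_rim below 0.018 m and height (world z) of cap_square_rim above 0.068 m and angle between cap_square_rim's own z axis and vertical below 0.3 rad and z of cap_square_rim in the frame of puller_fork between 0 and 0.012 m), for 0.2 s.
At the end, for the whole second after the job is handed in: The puller stands upright on the table (tilt under about 9 degrees, fork flat on the table to 8 mm) at rest and released, with the square cap sitting upright in its fork (tilt under about 17 degrees, centre within 22 mm of the slot's centre); the two round caps are still on their spigots (height (world z) of puller_fork below 0.01 m and angle between puller_grip's own z axis and vertical below 0.15 rad and horizontal distance between puller_fork and cap_square_rim below 0.022 m and height (world z) of cap_square_rim below 0.018 m and angle between cap_square_rim's own z axis and vertical below 0.3 rad and linear speed of each of puller, cap_square below 0.03 m/s); the robot touches nothing.
It fails at once if the fingers press on the square cap (contact force between the fingers and cap_square above 2 N).
It fails at once if a round cap is pulled up or off (more than 6 mm) (distance of any of cap_round_a_rim, cap_round_b_rim from where it was at the start of the episode above 0.006 m).
It fails at once if a bystander (spanner, wax tin, sanding block) is pushed away by more than 30 mm (distance of any of spanner, wax_tin, sand_block from where it was at the start of the episode above 0.03 m).
It also fails if it takes over 58 s, if anything falls off the work surface, if the arm or the gripper's body presses on something with over 40 N, if the wrist force passes 120 N, or if a joint passes its speed limit or range.

## Robot

A 6-joint arm with a two-finger parallel gripper is mounted at the origin on a cart in front of the work surface, level with it; the furniture and walls round the work are solid. World frame = base frame: x ahead of the robot, y to its left, z up, the work surface at z = 0. Lengths are in m, angles in rad, forces in N, time in s.
With the tool pointing down it reaches from about 0.35 to 0.775 m from the base axis. Payload 5.5 kg.
Tool frame: the origin (TCP) lies midway between the tips of the shut fingers; the grasp point (between the pads) lies 19 mm behind it; z points along the fingers, y is the line along which they close (so a half turn about z gives the same grasp; the last joint's range is limited). The gripper opens to 85 mm and grips with 20 to 120 N. Pads are 22 mm wide; open, the fingers measure 114 mm over their backs; the gripper's body (76 mm by 85 mm) begins 54 mm behind the grasp point. The pads swing forward as they close: fully open they stand 13 mm farther back than shut.
Start: joints at [-1.361, 0.313, 0.046, 1.304, 0, 1.431], TCP at [0.197, -0.54, 0.231] pointing down, gripper open.
Joint ranges: [-2.76, 2.76], [-0.86, 1.69], [-1.03, 1.26], [-2.2, 2.34], [-1.47, 1.5], [-3.14, 3.14]. Speed limits (rad/s): [2.57, 2.57, 3.14, 3.14, 3.14, 3.14].

## Interface

Orientations are given as a unit quaternion [w, x, y, z].
In Python, from workcell import telemetry, imaging, env gives the robot as it stands. The module is installed in compiled form; this text tells all that it offers.
- The arm moves only by the tool step_arm, never from a script. Its argument "moves" is a list of rows, each a list of 3 entries, a list of its own where there are three numbers: the shift along the tool's x, y, z in mm, then the turn, a rotation vector about the tool's x, y, z in rad, then the finger opening in mm, from 0 to 85.4. A call has 1 to 8 rows; each row is the pose to reach, as a shift and turn from the pose commanded when the call began, along the tool's axes at that moment; what a row does not reach only later rows make up. A row lasts 1/12 s, in which the tool goes at most 41.7 mm and 7.16 degrees, less where a joint would pass 70% of its speed; a pose out of reach is approached as far as the arm can. A call with a gripper value outside its range is refused whole. The fingers move at their own pace and stop on an object; "grip_force" is the grip in N (left out, the last holds). Time passes only in rows, so rows that repeat a pose let the fingers close. It gives the time, the measured TCP pose, the force, the opening and the grip force at its end, in the units of the state.
- telemetry.get_state(): the state, without advancing time (a new reading comes with each control period).
- imaging.read_camera(name): name is "side" or "top"; returns the picture (384x512x3 uint8, red, green, blue); there is no depth.
- imaging.camera_params(name): a dict with "camera_matrix" (3x3 intrinsics, pixels), "pose" (4x4, takes a point from camera to world coordinates). Camera axes: x right, y up, looking along -z (the intrinsics and any distortion apply to the point x, -y, -z); pixel columns grow to the right and rows downward; lengths in m; the calibration is good to about 2 mm. A picture is of the moment at which its call begins. camera_params takes no time and is no camera call.
- env.hand_in(): hands the job in; it is judged then, once.
The state is a dict: "clock": time; "joint_pos": joint angles; "qvel": joint speeds; "tau": joint torques, N m; "tcp_pos": TCP position; "orientation": TCP orientation; "wrist_force": force on the tool from outside, world axes, zero at the start; "ft_torque": the same for the moment, N m; "finger_gap": finger opening in m; "grip_force": force on a finger pad.
Only numpy, scipy, OpenCV 4.12 (cv2) and the standard library are available. Lean on these libraries where they do the work, as an engineer would, in place of code of your own. Each camera call takes 0.05 s, during which the arm holds its last target. There are 200 camera calls.

## Working session

There is one attempt and no reset: what is moved stays moved. The work goes in short steps, Python scripts to look and compute and a tool call to move; the robot and the scene stay as the last step left them, time stands still between calls to the robot, and variables do not carry over. Pictures are saved under pics/ and viewed, at most 11 in all, crops included, and the job is handed in when it is done.

Besides the shell and the picture viewer there is one more tool, called after ">>>" by a JSON object that holds its "op" and its "data". step_arm: Moves the arm, as the interface text tells. Its arguments: {"type":"object","properties":{"moves":{"type":"array"},"grip_force":{"type":"number"}},"required":["moves"]}

```bash
mkdir -p pics; cat > h.py <<'E'
import numpy as np, cv2
from workcell import telemetry, imaging, env
def snap(n,f):
    im=imaging.read_camera(n); cv2.imwrite(f'pics/{f}.png',im[:,:,::-1]); return im
def ray(n,u,v):
    p=imaging.camera_params(n);K=np.array(p['camera_matrix']);T=np.array(p['pose'])
    d=np.linalg.solve(K,[u,v,1.]);d=np.array([d[0],-d[1],-d[2]])
    return T[:3,3],T[:3,:3]@d
def onz(n,u,v,z):
    o,d=ray(n,u,v);return o+d*(z-o[2])/d[2]
def proj(n,P):
    p=imaging.camera_params(n);K=np.array(p['camera_matrix']);T=np.array(p['pose'])
    c=T[:3,:3].T@(np.array(P)-T[:3,3]);c=K@np.array([c[0],-c[1],-c[2]]);return c[:2]/c[2]
E
python3 - <<'E'
from h import *
a=snap('top','t0');b=snap('side','s0')
for n in('top','side'):
    p=imaging.camera_params(n);print({k:np.round(v,3).tolist() if not isinstance(v,str) else v for k,v in p.items()})
print(telemetry.get_state())
E
```

```text
{'camera_matrix': [[388.603, 0.0, 257.584], [0.0, 388.603, 190.992], [0.0, 0.0, 1.0]], 'pose': [[0.02, 0.994, -0.109, 0.42], [-1.0, 0.022, 0.014, 0.154], [0.016, 0.109, 0.994, 0.98], [0.0, 0.0, 0.0, 1.0]]}
{'camera_matrix': [[367.61, 0.0, 258.048], [0.0, 367.61, 192.575], [0.0, 0.0, 1.0]], 'pose': [[-0.998, -0.01, 0.062, 0.572], [0.058, -0.518, 0.853, 1.037], [0.023, 0.855, 0.518, 0.634], [0.0, 0.0, 0.0, 1.0]]}
{'clock': 0.1, 'joint_pos': array([-1.36060544e+00,  3.13902284e-01,  4.51188486e-02,  1.30361475e+00,
       -3.59417483e-05,  1.43120686e+00]), 'qvel': array([-0.00028631, -0.00248926,  0.00352903, -0.00018873, -0.00143497,
       -0.00028085]), 'tau': array([ 4.04399849e-03, -4.81723738e+01,  2.99245155e+01,  1.26876379e-02,
       -1.11487170e-04,  4.16926738e-06]), 'tcp_pos': array([ 0.19693918, -0.5397431 ,  0.23052188]), 'orientation': array([-7.99795145e-04,  9.84745336e-01,  1.73999946e-01, -4.62271420e-05]), 'wrist_force': array([ 0.30527276, -0.6831956 , -0.8476698 ]), 'ft_torque': array([0.05401388, 0.02413283, 0.00343373]), 'grip_force': 0.0, 'finger_gap': 0.0853047539031569}
```

View pics/t0.png

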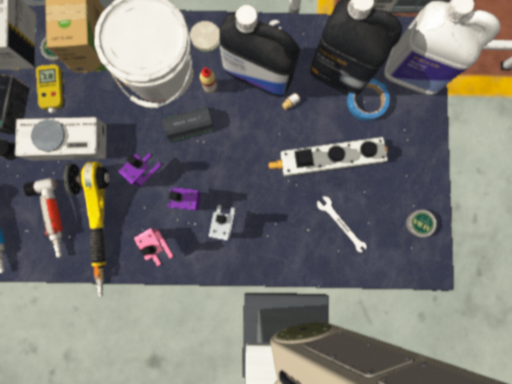

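View pics/s0.png

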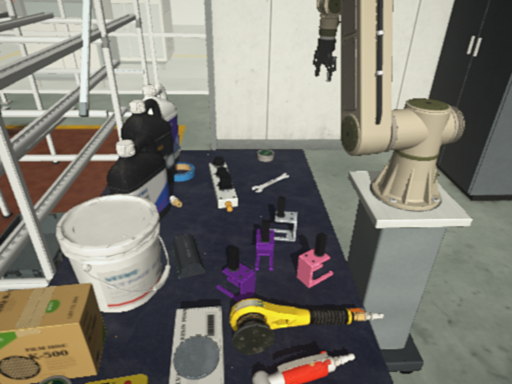

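The top view has four candidate pullers: pink (152,245), purple (138,168) and (183,198), and grey steel (222,223). Only the grey one fits, since pink and purple are excluded. The manifold runs from (283,160) to (387,150), with caps at about (304,158), (336,154) and (371,149). I'll enlarge both to confirm.

```bash
python3 - <<'E'
import cv2,numpy as np
t=cv2.imread('pics/t0.png');s=cv2.imread('pics/s0.png')
a=cv2.resize(t[130:250,195:395],None,fx=4,fy=4,interpolation=cv2.INTER_CUBIC)[:, :800]
cv2.imwrite('pics/c1.png',a)
b=cv2.resize(s[145:255,190:320],None,fx=5,fy=5,interpolation=cv2.INTER_CUBIC)
cv2.imwrite('pics/c2.png',b)
E
```

```text
(no output)
```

View pics/c1.png

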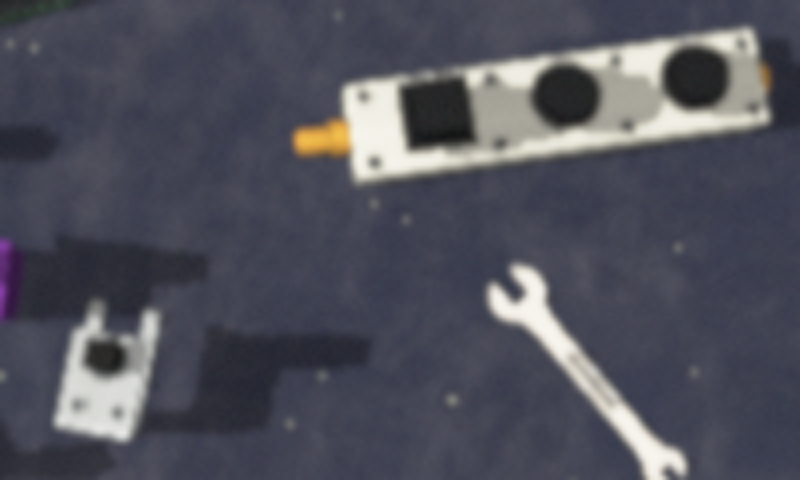

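View pics/c2.png

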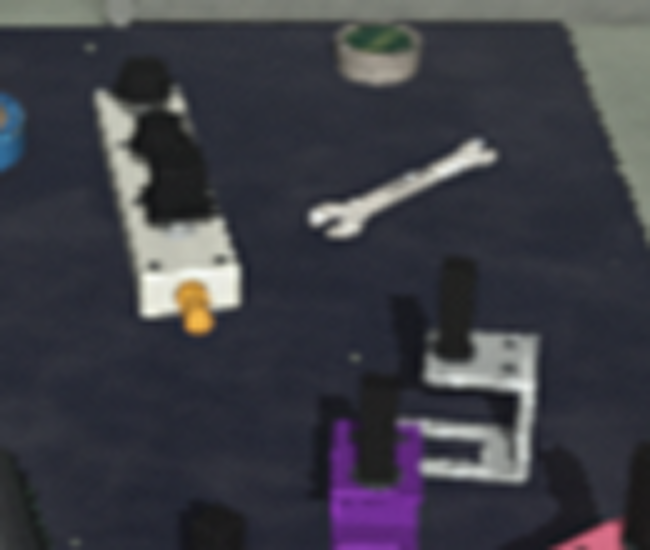

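The square cap is the one at top (304,158), at the manifold's +y end. It is the tallest and has a square top. The steel puller at (222,223) is upright with its fork pointing roughly +x. Next I'll measure both.

```bash
cat > meas.py <<'E'
from h import *
t=cv2.imread('pics/t0.png');s=cv2.imread('pics/s0.png')
def blob(im,box,f,up=4):
    x0,y0,x1,y1=box;c=cv2.resize(im[y0:y1,x0:x1],None,fx=up,fy=up,interpolation=cv2.INTER_CUBIC)
    m=f(c.astype(int)).astype(np.uint8)
    cs,_=cv2.findContours(m,cv2.RETR_EXTERNAL,cv2.CHAIN_APPROX_NONE);k=max(cs,key=cv2.contourArea)
    return (k[:,0,:]+.5)/up-.5+[x0,y0]
bright=lambda c:c.min(2)>110
dark=lambda c:c.max(2)<48
k=blob(t,(275,130,395,185),bright); k=np.array([onz('top',u,v,.03)[:2] for u,v in k],np.float32)
r=cv2.minAreaRect(k);print('manifold',r);b=cv2.boxPoints(r)
e=b-np.roll(b,1,0);e=e[np.argmax((e**2).sum(1))];e*=np.sign(e[1]);e/=np.linalg.norm(e)
print('yaw manifold deg',np.degrees(np.arctan2(-e[0],e[1])))
for y in(-.08,0,.08):
    P=np.array(r[0])+e*y;print('spigot',P,proj('top',[*P,.084 if y>.01 else .07]))
for box,z in(((293,143,317,170),.084),((325,140,348,166),.07),((358,136,380,160),.07)):
    k=blob(t,box,dark);m=cv2.minAreaRect(np.array([onz('top',u,v,z)[:2] for u,v in k],np.float32));print('cap',m)
k=blob(t,(212,211,232,226),lambda c:c.max(2)<60)
w=np.array([onz('top',u,v,.13)[:2] for u,v in k],np.float32);print('handle@.13',cv2.minAreaRect(w),w.min(0),w.max(0))
k=blob(t,(205,200,240,243),lambda c:c.min(2)>120)
w=np.array([onz('top',u,v,.068)[:2] for u,v in k],np.float32);r=cv2.minAreaRect(w);print('plate@.068',r);print(cv2.boxPoints(r))
E
python3 meas.py
```

```text
manifold ((0.6175086498260498, -0.04625953733921051), (0.06586316227912903, 0.26628926396369934), 9.499314308166504)
yaw manifold deg 9.499305
spigot [ 0.6307115  -0.12516255] [369.53732464 147.55176623]
spigot [ 0.61750865 -0.04625954] [336.7353761  152.20622693]
spigot [0.6043058  0.03264347] [304.55451626 155.71880866]
cap ((0.5987115502357483, 0.03396672382950783), (0.03479178622364998, 0.03442276641726494), 9.881844520568848)
cap ((0.6140554547309875, -0.04477833956480026), (0.03158086538314819, 0.03376257047057152), 1.3258497714996338)
cap ((0.6271476745605469, -0.12262283265590668), (0.032316092401742935, 0.03322819992899895), 1.3370192050933838)
handle@.13 ((0.45067068934440613, 0.2204226702451706), (0.014148897491395473, 0.01797209307551384), 1.1914139986038208) [0.44360545 0.21139318] [0.45782682 0.22938406]
plate@.068 ((0.44546785950660706, 0.2242806851863861), (0.05032792687416077, 0.07908228039741516), 79.82780456542969)
[[0.40210414 0.20649551]
 [0.47994334 0.19252901]
 [0.48883158 0.24206586]
 [0.41099238 0.25603235]]
```

```bash
cat >> meas.py <<'E'
print('---')
k=blob(s,(272,190,290,219),lambda c:c.max(2)<55,5)
print(cv2.boundingRect((k*10).astype(np.int32)),cv2.minAreaRect(k.astype(np.float32)))
for v in(197,198,199,200): print(v,onz('side',k[:,0].mean(),v,.13))
for p in([.4507,.2204,.13],[.4507,.2204,.068]): print(proj('side',p),proj('top',p))
# cap: predicted side projection of rim corners and top
c,sn=np.cos(.168),np.sin(.168)
for h,z in((.022,.05),(.017,.084)):
  for a,b in((-1,1),(1,1),(-1,-1)):
    P=[.600+h*(a*c-b*sn),.0335+h*(a*sn+b*c),z];q=proj('side',P);print('side crop px',z,a,b,(q-[190,145]+.5)*5-.5)
for y,yy in((.05,.14),):pass
for m in((183,198),(222,223)):print(onz('top',*m,.07))
E
python3 meas.py | sed -n '/---/,$p'
```

```text
Traceback (most recent call last):
  File "meas.py", line 10, in <module>
    k=blob(t,(275,130,395,185),bright); k=np.array([onz('top',u,v,.03)[:2] for u,v in k],np.float32)
                                                    ~~~^^^^^^^^^^^^^^^
  File "h.py", line 10, in onz
    o,d=ray(n,u,v);return o+d*(z-o[2])/d[2]
        ~~~^^^^^^^
  File "h.py", line 6, in ray
    p=imaging.camera_params(n);K=np.array(p['camera_matrix']);T=np.array(p['pose'])
ValueError: time passes only in moves, steps and waits
```

```bash
python3 - <<'E'
s=open('h.py').read().replace("imaging.camera_params(n);","cam(n);").replace("def snap","from functools import lru_cache\n@lru_cache\ndef cam(n): return imaging.camera_params(n)\ndef snap")
open('h.py','w').write(s)
E
python3 meas.py | sed -n '/---/,$p'
```

```text
---
(2716, 1950, 179, 235) ((280.5, 206.6999969482422), (23.399993896484375, 17.79998779296875), 90.0)
197 [0.45904893 0.22988281 0.13      ]
198 [0.45957071 0.23477239 0.13      ]
199 [0.46008793 0.23961918 0.13      ]
200 [0.46060064 0.24442376 0.13      ]
[281.47642546 195.05538218] [221.01836029 218.85904314]
[280.19117285 214.51424681] [223.06783073 219.84709661]
side crop px 0.05 -1 1 [223.48608774 221.60560869]
side crop px 0.05 1 1 [153.07880788 228.36955794]
side crop px 0.05 -1 -1 [211.79083692 187.24845686]
side crop px 0.084 -1 1 [213.49006057 170.66906385]
side crop px 0.084 1 1 [158.41934064 175.63939268]
side crop px 0.084 -1 -1 [204.51889186 144.8411162 ]
[0.49978917 0.3155676  0.07      ]
[0.44324855 0.22252258 0.07      ]
```

```bash
cat > plan.py <<'E'
import sys
from h import *
from scipy.spatial.transform import Rotation as R
def pose(x,y,z,yaw): return np.array([x,y,z]),R.from_euler('z',yaw)*R.from_quat([1,0,0,0])
def rel(A,B):
    return np.round(A[1].inv().apply(B[0]-A[0])*1e3,1).tolist(),np.round((A[1].inv()*B[1]).as_rotvec(),3).tolist()
def now():
    s=telemetry.get_state();q=s['orientation'];return np.array(s['tcp_pos']),R.from_quat([q[1],q[2],q[3],q[0]])
def chain(*P):
    A=now()
    for p in P: B=pose(*p);print(rel(A,B));A=B
E
python3 -c "
from plan import *
print(now()[1].as_matrix().round(3))
chain((.39,-.30,.25,.35+.87),(.43,-.02,.24,.35+1.74),(.451,.221,.2,np.pi-.178))"
```

```text
[[ 0.939  0.343 -0.   ]
 [ 0.343 -0.939  0.002]
 [ 0.    -0.002 -1.   ]]
([263.5, -159.1, -19.2], [-0.001, -0.001, -0.87])
([276.7, -58.7, 10.0], [0.0, 0.0, -0.87])
([198.8, 137.8, 40.0], [0.0, 0.0, -0.874])
```

>>> {"op": "step_arm", "data": {"moves": [[[33,-20,-3],[0,0,-0.11],50],[[66,-40,-5],[0,0,-0.22],50],[[99,-60,-8],[0,0,-0.33],50],[[132,-80,-10],[0,0,-0.44],50],[[165,-100,-12],[0,0,-0.55],50],[[198,-120,-15],[0,0,-0.66],50],[[231,-139,-17],[0,0,-0.76],50],[[264,-159,-19],[0,0,-0.87],50]]}}

```text
clock: 0.77
tcp_pos: [0.3912, -0.2987, 0.2502]
orientation: [-0.0, 0.818, 0.575, -0.0]
wrist_force: [0.4, 0.0, -0.3]
finger_gap: 0.0497
grip_force: 0.0
```

>>> {"op": "step_arm", "data": {"moves": [[[35,-7,1],[0,0,-0.11],50],[[70,-15,2],[0,0,-0.22],50],[[105,-22,4],[0,0,-0.33],50],[[138,-29,5],[0,0,-0.44],50],[[173,-37,6],[0,0,-0.55],50],[[208,-44,8],[0,0,-0.66],50],[[242,-51,9],[0,0,-0.76],50],[[277,-59,10],[0,0,-0.87],50]]}}

```text
clock: 1.43
tcp_pos: [0.4301, -0.0184, 0.24]
orientation: [-0.0, 0.5, 0.866, -0.0]
wrist_force: [0.3, -0.2, -0.1]
finger_gap: 0.0503
grip_force: 0.0
```

```bash
python3 -c "
from plan import *
s=telemetry.get_state();print(s['clock'],s['tcp_pos'],s['joint_pos'],s['finger_gap'])
chain((.451,.221,.2,np.pi-.178))"
```

```text
1.4333 [ 0.43010468 -0.01835106  0.2399733 ] [-2.29429722e-01  3.08339705e-02 -2.76238851e-01  1.26401381e+00
 -1.82645662e-04  8.17695138e-01] 0.05034051202393982
([196.8, 137.8, 39.9], [-0.0, -0.0, -0.869])
```

>>> {"op": "step_arm", "data": {"moves": [[[25,17,5],[0,0,-0.11],50],[[50,35,10],[0,0,-0.22],50],[[74,52,15],[0,0,-0.33],50],[[99,69,20],[0,0,-0.44],50],[[123,86,25],[0,0,-0.55],50],[[148,104,30],[0,0,-0.66],50],[[172,121,35],[0,0,-0.76],50],[[197,138,40],[0,0,-0.87],50]]}}

```text
clock: 2.1
tcp_pos: [0.4522, 0.221, 0.1997]
orientation: [-0.0, 0.088, 0.996, -0.0]
wrist_force: [0.4, -0.5, -0.2]
finger_gap: 0.0499
grip_force: 0.0
```

```bash
python3 -c "
from plan import *
s=telemetry.get_state();print(s['clock'],s['tcp_pos'],s['joint_pos'])
chain((.451,.221,.2,np.pi-.178),(.451,.221,.083,np.pi-.178))
im=snap('side','s1'); cv2.imwrite('pics/c3.png',cv2.resize(im[100:250,215:335,::-1],None,fx=4,fy=4,interpolation=cv2.INTER_CUBIC))"
```

```text
2.1 [0.45215142 0.2209656  0.19966419] [ 2.95056346e-01  1.87668155e-01 -1.97258398e-01  1.18650723e+00
 -2.20086276e-04  4.71667895e-01]
([1.1, -0.2, -0.3], [-0.0, -0.0, 0.001])
([0.0, 0.0, 117.0], [0.0, 0.0, 0.0])
```

View pics/c3.png

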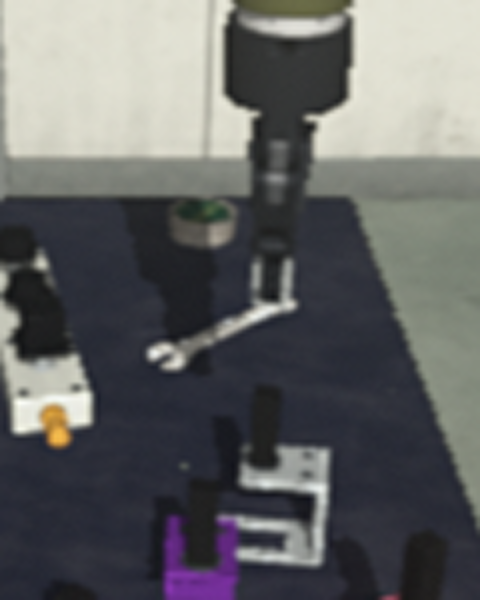

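The fingers are open about 50 mm and sit above the steel handle: fingertips at crop (272,300), handle top at (266,388). That matches the predicted columns, so I'll descend and grip.

>>> {"op": "step_arm", "data": {"moves": [[[1,0,30],[0,0,0],50],[[1,0,60],[0,0,0],50],[[1,0,85],[0,0,0],50],[[1,0,105],[0,0,0],50],[[1,0,117],[0,0,0],50],[[1,0,117],[0,0,0],50]]}}

```text
clock: 2.65
tcp_pos: [0.4489, 0.2187, 0.0801]
orientation: [-0.003, 0.091, 0.996, -0.001]
wrist_force: [-1.1, 0.2, -0.0]
finger_gap: 0.0501
grip_force: 0.0
```

>>> {"op": "step_arm", "data": {"moves": [[[0,0,0],[0,0,0],30],[[0,0,0],[0,0,0],20],[[0,0,0],[0,0,0],10],[[0,0,0],[0,0,0],5],[[0,0,0],[0,0,0],5],[[0,0,0],[0,0,0],5],[[0,0,0],[0,0,0],5]], "grip_force": 70}}

```text
clock: 3.23
tcp_pos: [0.4522, 0.2199, 0.0842]
orientation: [0.001, 0.091, 0.996, 0.0]
wrist_force: [-0.1, 0.3, 5.4]
finger_gap: 0.0175
grip_force: 69.3
```

>>> {"op": "step_arm", "data": {"moves": [[[0,0,-15],[0,0,0],5],[[0,0,-35],[0,0,0],5],[[0,0,-60],[0,0,0],5],[[0,0,-90],[0,0,0],5],[[0,0,-90],[0,0,0],5],[[0,0,-90],[0,0,0],5]]}}

```text
clock: 3.73
tcp_pos: [0.4527, 0.2201, 0.1747]
orientation: [0.002, 0.091, 0.996, 0.001]
wrist_force: [-0.1, 0.2, -2.1]
finger_gap: 0.0172
grip_force: 68.8
```

```bash
python3 -c "
from plan import *
s=telemetry.get_state();print(s['clock'],s['tcp_pos'],s['finger_gap'])
im=snap('side','s2');t=snap('top','t2')
f=lambda a:cv2.resize(a[:,:,::-1],None,fx=4,fy=4,interpolation=cv2.INTER_CUBIC)
cv2.imwrite('pics/c4.png',np.hstack([f(im[110:250,225:325]),f(t[160:300,190:285])]))"
```

```text
3.7333 [0.45273863 0.22006253 0.17473226] 0.01723947264797752
```

View pics/c4.png

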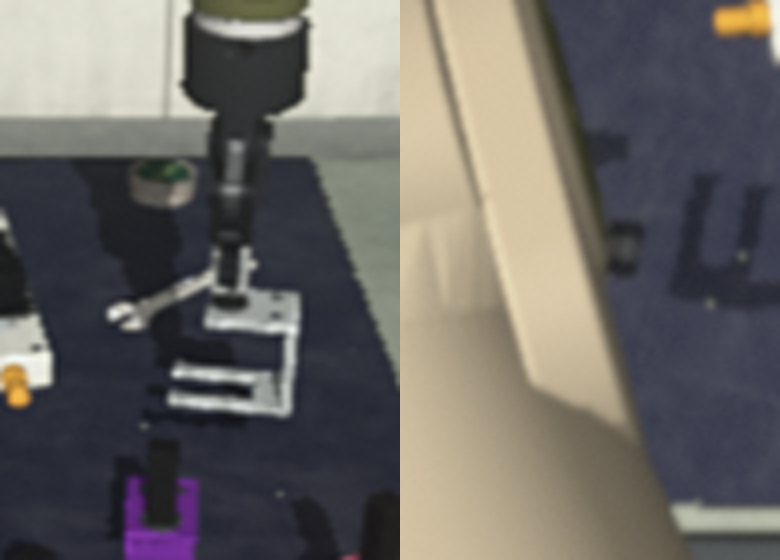

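The puller is gripped and hanging upright, with its tines pointing +x at crop (170,400) and the spine at (295,360). Next I'll compare predicted with observed fork points to get the grip offset.

```bash
cat >> plan.py <<'E'
def pp(tcp,yaw,loc,dx=0): # puller-local (rel. puller_fork centre at underside) -> world
    c,s=np.cos(yaw),np.sin(yaw);x=loc[0]+dx
    return [tcp[0]+c*x-s*loc[1],tcp[1]+s*x+c*loc[1],tcp[2]-.084+loc[2]]
E
python3 -c "
from plan import *
A=now();tcp=A[0];print(A[1].as_matrix().round(3))
for l in((.035,.022,0),(-.044,.022,0),(.035,-.022,.0075),(-.044,.022,.068),(.014,.022,.068),(.014,-.022,.068)): print(l,(proj('side',pp(tcp,-.182,l))-[225,110]+.5)*4-.5)
"
```

```text
[[-0.984  0.181 -0.001]
 [ 0.181  0.984 -0.001]
 [ 0.001 -0.001 -1.   ]]
(0.035, 0.022, 0) [168.30395085 407.43090311]
(-0.044, 0.022, 0) [288.01497345 418.08453758]
(0.035, -0.022, 0.0075) [175.34264573 362.61322136]
(-0.044, 0.022, 0.068) [296.36142533 329.3844416 ]
(0.014, 0.022, 0.068) [204.92795681 321.76675981]
(0.014, -0.022, 0.068) [210.39709214 288.10420001]
```

```bash
python3 -c "
from plan import *
chain((.520,.019,.165,np.pi+.166))"
```

```text
([-104.3, -184.7, 7.3], [-0.001, -0.001, -0.348])
```

>>> {"op": "step_arm", "data": {"moves": [[[-10,-18,0],[0,0,-0.03],5],[[-24,-43,0],[0,0,-0.08],5],[[-41,-72,0],[0,0,-0.14],5],[[-58,-102,0],[0,0,-0.2],5],[[-74,-131,2],[0,0,-0.26],5],[[-90,-160,4],[0,0,-0.31],5],[[-100,-177,6],[0,0,-0.335],5],[[-104,-185,7],[0,0,-0.348],5]]}}

```text
clock: 4.5
tcp_pos: [0.5201, 0.0162, 0.164]
orientation: [-0.002, -0.082, 0.997, -0.0]
wrist_force: [0.1, 0.2, -2.4]
finger_gap: 0.017
grip_force: 68.9
```

>>> {"op": "step_arm", "data": {"moves": [[[0,0,12],[0,0,0],5],[[0,0,28],[0,0,0],5],[[0,0,40],[0,0,0],5],[[0,0,44],[0,0,0],5],[[0,0,44],[0,0,0],5],[[0,0,44],[0,0,0],5]]}}

```text
clock: 5.0
tcp_pos: [0.5197, 0.0191, 0.1216]
orientation: [-0.001, -0.083, 0.997, 0.0]
wrist_force: [-0.0, 0.1, -0.4]
finger_gap: 0.0173
grip_force: 68.8
```

```bash
python3 -c "
from plan import *
A=now();s=telemetry.get_state();print(s['clock'],A[0],s['wrist_force'])
chain((.520,.019,.121,np.pi+.166))
im=snap('side','s3');t=snap('top','t3')
f=lambda a:cv2.resize(a[:,:,::-1],None,fx=5,fy=5,interpolation=cv2.INTER_CUBIC)
cv2.imwrite('pics/c5.png',np.hstack([f(im[130:220,195:275]),f(t[125:215,280:360])]))
for l in((.035,.022,0),(-.044,.022,0),(.035,-.022,.0075),(.014,.022,.068)): print(l,(proj('side',pp(A[0],.166,l))-[195,130]+.5)*5-.5)
c,sn=np.cos(.166),np.sin(.166)
for x in(.600,.604):
 for h,z in((.022,.05),(.017,.084)):
  for a,b in((-1,1),(1,1),(-1,-1),(1,-1)):
    P=[x+h*(a*c-b*sn),.033+h*(a*sn+b*c),z];print(x,z,a,b,((proj('side',P)-[195,130]+.5)*5-.5).round(),((proj('top',P)-[280,125]+.5)*5-.5+[400,0]).round())
"
```

```text
5.0 [0.51972202 0.01909359 0.12156237] [-0.03817344  0.08272915 -0.41266127]
([-0.3, -0.1, 0.6], [0.0, -0.002, 0.0])
(0.035, 0.022, 0) [236.96603993 309.24979098]
(-0.044, 0.022, 0) [358.89807605 297.44167336]
(0.035, -0.022, 0.0075) [224.30910642 264.78940324]
(0.014, 0.022, 0.068) [270.79879941 210.74957325]
0.6 0.05 -1 1 [198. 296.] [477. 229.]
0.6 0.05 1 1 [128. 303.] [463. 140.]
0.6 0.05 -1 -1 [187. 262.] [566. 216.]
0.6 0.05 1 -1 [119. 268.] [552. 128.]
0.6 0.084 -1 1 [188. 245.] [494. 205.]
0.6 0.084 1 1 [133. 250.] [483. 134.]
0.6 0.084 -1 -1 [180. 219.] [565. 195.]
0.6 0.084 1 -1 [126. 224.] [554. 124.]
0.604 0.05 -1 1 [192. 296.] [477. 221.]
0.604 0.05 1 1 [122. 303.] [463. 132.]
0.604 0.05 -1 -1 [181. 262.] [566. 208.]
0.604 0.05 1 -1 [112. 268.] [552. 120.]
0.604 0.084 -1 1 [182. 245.] [494. 197.]
0.604 0.084 1 1 [127. 250.] [483. 126.]
0.604 0.084 -1 -1 [173. 220.] [565. 186.]
0.604 0.084 1 -1 [119. 224.] [554. 116.]
```

View pics/c5.png

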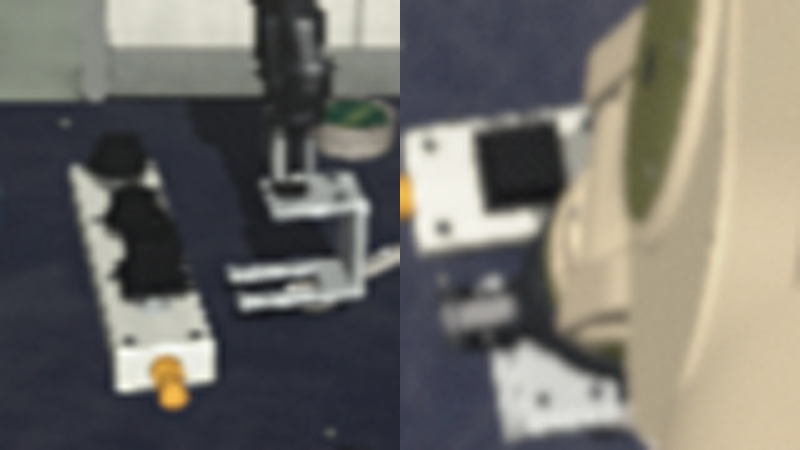

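The fork is level with the gap, with tine tips at side crop (240,309) and (228,268). The cap's rim edge runs (122,300) to (190,293), which fits a cap at about (0.603,0.0325). I'll slide straight in.

```bash
python3 -c "
from plan import *
chain((.604,.0325,.121,np.pi+.166))"
```

```text
([-84.4, -0.5, 1.7], [-0.0, 0.001, 0.0])
```

>>> {"op": "step_arm", "data": {"moves": [[[-5,0,0],[0,0,0],5],[[-15,0,0],[0,0,0],5],[[-25,0,0],[0,0,0],5],[[-35,0,0],[0,0,0],5],[[-43,0,0],[0,0,0],5],[[-50,0,0],[0,0,0],5],[[-50,0,0],[0,0,0],5]]}}

```text
clock: 5.68
tcp_pos: [0.5717, 0.0274, 0.1224]
orientation: [0.001, -0.083, 0.997, -0.0]
wrist_force: [0.4, -0.0, -2.5]
finger_gap: 0.0174
grip_force: 68.9
```

>>> {"op": "step_arm", "data": {"moves": [[[-5,0,0],[0,0,0],5],[[-12,0,0],[0,0,0],5],[[-20,0,0],[0,0,0],5],[[-27,0,0],[0,0,0],5],[[-34,0,0],[0,0,0],5],[[-34,0,0],[0,0,0],5],[[-34,0,0],[0,0,0],5]]}}

```text
clock: 6.27
tcp_pos: [0.6035, 0.0329, 0.1221]
orientation: [-0.0, -0.083, 0.997, -0.0]
wrist_force: [-0.3, 0.4, -2.3]
finger_gap: 0.0171
grip_force: 69.0
```

```bash
python3 -c "
from plan import *
A=now();s=telemetry.get_state();print(s['clock'],A[0],s['wrist_force'],s['ft_torque'])
chain((.604,.0325,.121,np.pi+.166))
im=snap('side','s4');t=snap('top','t4')
f=lambda a:cv2.resize(a[:,:,::-1],None,fx=5,fy=5,interpolation=cv2.INTER_CUBIC)
cv2.imwrite('pics/c6.png',np.hstack([f(im[130:220,195:275]),f(t[125:215,270:350])]))
"
```

```text
6.2667 [0.60354102 0.03288495 0.12208235] [-0.32441538  0.39068508 -2.34791564] [ 0.02189895  0.03718715 -0.01116068]
([-0.4, -0.5, 1.1], [-0.0, -0.0, 0.0])
```

View pics/c6.png

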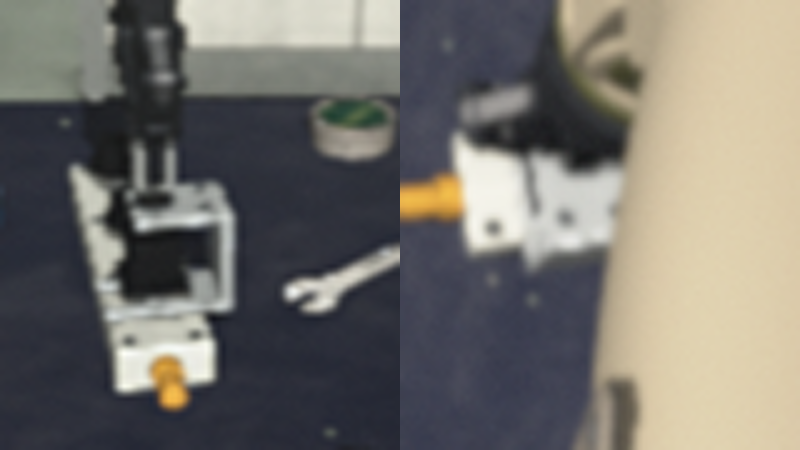

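The cap sits between the tines and the spine, roughly centred, and the wrist shows no contact force. I'll pull straight up, slowly.

>>> {"op": "step_arm", "data": {"moves": [[[0,0,-2],[0,0,0],5],[[0,0,-4],[0,0,0],5],[[0,0,-6],[0,0,0],5],[[0,0,-8],[0,0,0],5],[[0,0,-10],[0,0,0],5],[[0,0,-12],[0,0,0],5],[[0,0,-14],[0,0,0],5],[[0,0,-16],[0,0,0],5]], "grip_force": 100}}

```text
clock: 7.03
tcp_pos: [0.603, 0.0324, 0.1384]
orientation: [-0.0, -0.083, 0.997, -0.001]
wrist_force: [0.5, -1.9, -3.3]
finger_gap: 0.0165
grip_force: 98.9
```

>>> {"op": "step_arm", "data": {"moves": [[[0,0,-2],[0,0,0],5],[[0,0,-4],[0,0,0],5],[[0,0,-6],[0,0,0],5],[[0,0,-9],[0,0,0],5],[[0,0,-12],[0,0,0],5],[[0,0,-16],[0,0,0],5],[[0,0,-20],[0,0,0],5],[[0,0,-25],[0,0,0],5]]}}

```text
clock: 7.7
tcp_pos: [0.6032, 0.0329, 0.1637]
orientation: [-0.0, -0.083, 0.997, -0.0]
wrist_force: [0.7, -0.4, -2.5]
finger_gap: 0.0171
grip_force: 99.0
```

>>> {"op": "step_arm", "data": {"moves": [[[0,0,-5],[0,0,0],5],[[0,0,-10],[0,0,0],5],[[0,0,-15],[0,0,0],5],[[0,0,-19],[0,0,0],5],[[0,0,-20],[0,0,0],5],[[0,0,-20],[0,0,0],5],[[0,0,-20],[0,0,0],5]]}}

```text
clock: 8.28
tcp_pos: [0.6032, 0.0329, 0.1832]
orientation: [-0.0, -0.083, 0.997, -0.0]
wrist_force: [-0.2, 0.8, -2.6]
finger_gap: 0.0164
grip_force: 99.1
```

```bash
python3 -c "
from plan import *
A=now();s=telemetry.get_state();print(s['clock'],A[0],A[1].as_matrix().round(3),s['wrist_force'],s['ft_torque'])
im=snap('side','s5');t=snap('top','t5')
f=lambda a:cv2.resize(a[:,:,::-1],None,fx=5,fy=5,interpolation=cv2.INTER_CUBIC)
cv2.imwrite('pics/c7.png',np.hstack([f(im[110:220,195:275]),f(t[105:215,270:350])]))
"
```

```text
8.2833 [0.60318338 0.0328545  0.18318666] [[-0.986 -0.165 -0.   ]
 [-0.165  0.986 -0.   ]
 [ 0.    -0.    -1.   ]] [-0.21719288  0.79053895 -2.58086645] [ 0.03544073 -0.06374302 -0.00168936]
```

View pics/c7.png

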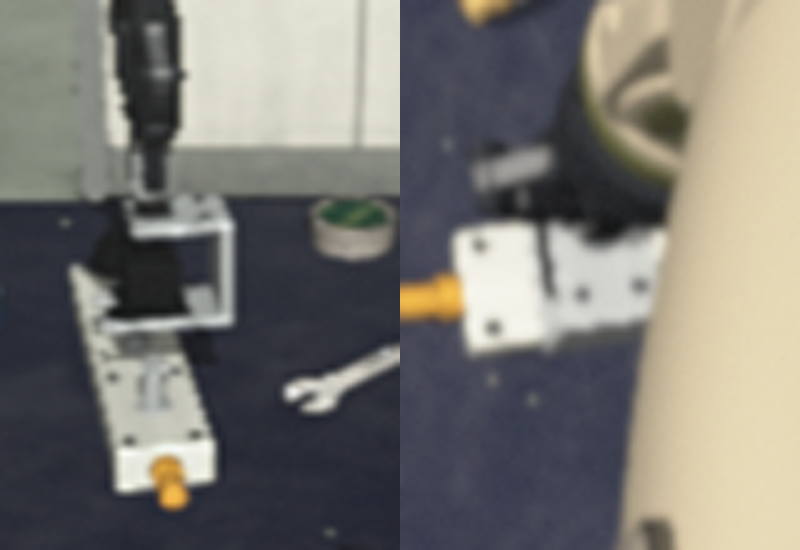

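The cap is off and upright on the fork, body at crop (150,285) between spine and tines. The bare spigot shows at (152,385). I'll carry it gently to a clear spot near (0.46,0.17).

```bash
python3 -c "
from plan import *
chain((.46,.17,.183,np.pi+.166))
for p in((322,200),(363,248),(270,165)): print(onz('top',*p,0))"
```

```text
([118.3, 158.9, -0.0], [0.0, -0.001, 0.0])
[ 0.50837274 -0.0238629   0.        ]
[ 0.38974102 -0.12722538  0.        ]
[0.59535273 0.109664   0.        ]
```

>>> {"op": "step_arm", "data": {"moves": [[[1,1.5,0],[0,0,0],5],[[4,5,0],[0,0,0],5],[[8,11,0],[0,0,0],5],[[14,19,0],[0,0,0],5],[[21,28,0],[0,0,0],5],[[28,38,0],[0,0,0],5],[[36,48,0],[0,0,0],5],[[44,59,0],[0,0,0],5]]}}

```text
clock: 9.05
tcp_pos: [0.5488, 0.0848, 0.1834]
orientation: [0.0, -0.083, 0.997, -0.0]
wrist_force: [0.6, 0.3, -1.3]
finger_gap: 0.0171
grip_force: 99.0
```

>>> {"op": "step_arm", "data": {"moves": [[[8,11,0],[0,0,0],5],[[16,21,0],[0,0,0],5],[[24,32,0],[0,0,0],5],[[32,43,0],[0,0,0],5],[[40,54,0],[0,0,0],5],[[48,64,0],[0,0,0],5],[[55,74,0],[0,0,0],5],[[61,82,0],[0,0,0],5]]}}

```text
clock: 9.72
tcp_pos: [0.4753, 0.1555, 0.1833]
orientation: [-0.0, -0.083, 0.997, 0.0]
wrist_force: [0.4, -0.5, -1.8]
finger_gap: 0.0166
grip_force: 99.0
```

>>> {"op": "step_arm", "data": {"moves": [[[5,7,0],[0,0,0],5],[[9,12,0],[0,0,0],5],[[12,16,0],[0,0,0],5],[[13,18,0],[0,0,0],5],[[13,18,0],[0,0,0],5],[[13,18,4],[0,0,0],5],[[13,18,10],[0,0,0],5],[[13,18,18],[0,0,0],5]]}}

```text
clock: 10.38
tcp_pos: [0.4612, 0.1699, 0.1649]
orientation: [0.0, -0.083, 0.997, -0.0]
wrist_force: [0.3, 0.6, -3.1]
finger_gap: 0.0169
grip_force: 99.0
```

>>> {"op": "step_arm", "data": {"moves": [[[0,0,9],[0,0,0],5],[[0,0,19],[0,0,0],5],[[0,0,29],[0,0,0],5],[[0,0,39],[0,0,0],5],[[0,0,48],[0,0,0],5],[[0,0,55],[0,0,0],5],[[0,0,60],[0,0,0],5],[[0,0,62],[0,0,0],5]]}}

```text
clock: 11.05
tcp_pos: [0.4601, 0.17, 0.1023]
orientation: [-0.001, -0.083, 0.997, -0.0]
wrist_force: [-0.1, -0.9, -2.4]
finger_gap: 0.0169
grip_force: 99.0
```

```bash
python3 -c "
from plan import *
A=now();s=telemetry.get_state();print(s['clock'],A[0],A[1].as_matrix().round(3),s['wrist_force'],s['ft_torque'])
im=snap('side','s6');t=snap('top','t6')
f=lambda a:cv2.resize(a[:,:,::-1],None,fx=5,fy=5,interpolation=cv2.INTER_CUBIC)
cv2.imwrite('pics/c8.png',np.hstack([f(im[140:250,225:305]),f(t[165:275,200:280])]))
"
```

```text
11.05 [0.46006844 0.17004458 0.10225514] [[-0.986 -0.165 -0.001]
 [-0.165  0.986 -0.   ]
 [ 0.001 -0.    -1.   ]] [-0.12674683 -0.86921104 -2.44132805] [-0.03934697 -0.01737934 -0.02198468]
```

View pics/c8.png

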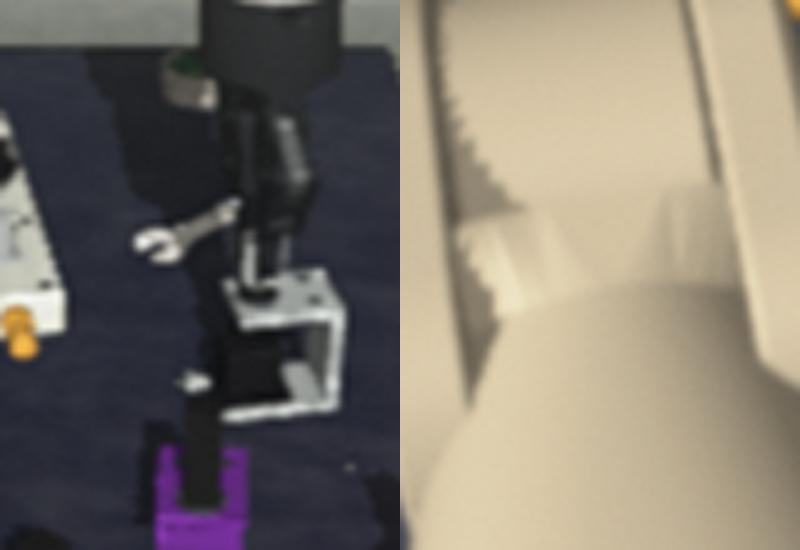

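The cap is still seated in the fork at crop (255,365), and the fork is about 18 mm above the table. I'll lower until contact.

>>> {"op": "step_arm", "data": {"moves": [[[0,0,4],[0,0,0],5],[[0,0,8],[0,0,0],5],[[0,0,12],[0,0,0],5],[[0,0,14.5],[0,0,0],5],[[0,0,16],[0,0,0],5],[[0,0,17],[0,0,0],5],[[0,0,17],[0,0,0],5],[[0,0,17],[0,0,0],5]]}}

```text
clock: 11.82
tcp_pos: [0.4606, 0.1701, 0.0863]
orientation: [0.0, -0.083, 0.997, -0.0]
wrist_force: [-0.3, 0.7, -2.8]
finger_gap: 0.0165
grip_force: 99.0
```

>>> {"op": "step_arm", "data": {"moves": [[[0,0,0.5],[0,0,0],5],[[0,0,1],[0,0,0],5],[[0,0,1],[0,0,0],5]]}}

```text
clock: 12.07
tcp_pos: [0.4606, 0.1701, 0.0853]
orientation: [0.0, -0.083, 0.997, -0.0]
wrist_force: [0.1, -0.7, -2.3]
finger_gap: 0.0169
grip_force: 99.0
```

>>> {"op": "step_arm", "data": {"moves": [[[0,0,0.5],[0,0,0],5],[[0,0,1],[0,0,0],5],[[0,0,1],[0,0,0],5]]}}

```text
clock: 12.32
tcp_pos: [0.4606, 0.1702, 0.0843]
orientation: [0.0, -0.083, 0.997, -0.0]
wrist_force: [0.1, -0.3, -1.1]
finger_gap: 0.0169
grip_force: 99.3
```

>>> {"op": "step_arm", "data": {"moves": [[[0,0,0.3],[0,0,0],5],[[0,0,0.6],[0,0,0],5],[[0,0,0.6],[0,0,0],5]]}}

```text
clock: 12.57
tcp_pos: [0.4606, 0.1702, 0.0842]
orientation: [0.0, -0.083, 0.997, 0.0]
wrist_force: [-2.1, 0.2, 5.5]
finger_gap: 0.0169
grip_force: 100.0
```

The wrist force shows contact with the table. I'll open gradually and retreat straight up.

>>> {"op": "step_arm", "data": {"moves": [[[0,0,0],[0,0,0],18],[[0,0,0],[0,0,0],20],[[0,0,0],[0,0,0],24],[[0,0,0],[0,0,0],32],[[0,0,0],[0,0,0],42],[[0,0,0],[0,0,0],50],[[0,0,0],[0,0,0],50]], "grip_force": 20}}

```text
clock: 13.15
tcp_pos: [0.4606, 0.1701, 0.0836]
orientation: [-0.0, -0.083, 0.997, -0.0]
wrist_force: [0.0, -0.2, 0.8]
finger_gap: 0.0501
grip_force: 0.0
```

>>> {"op": "step_arm", "data": {"moves": [[[0,0,-10],[0,0,0],50],[[0,0,-28],[0,0,0],50],[[0,0,-50],[0,0,0],50],[[0,0,-75],[0,0,0],50],[[0,0,-105],[0,0,0],50],[[0,0,-135],[0,0,0],50],[[0,0,-150],[0,0,0],50],[[0,0,-150],[0,0,0],50]]}}

```text
clock: 13.82
tcp_pos: [0.4627, 0.1706, 0.2386]
orientation: [0.004, -0.083, 0.997, 0.0]
wrist_force: [0.7, 0.4, -0.2]
finger_gap: 0.0499
grip_force: 0.0
```

```bash
python3 -c "
from plan import *
s=telemetry.get_state();print(s['clock'],s['tcp_pos'],s['wrist_force'],s['finger_gap'])
im=snap('side','s7')
cv2.imwrite('pics/c9.png',cv2.resize(im[140:260,195:315,::-1],None,fx=5,fy=5,interpolation=cv2.INTER_CUBIC))
"
```

```text
13.8167 [0.46271433 0.17058159 0.23858551] [ 0.71936221  0.40456545 -0.20069018] 0.049882389906489674
```

View pics/c9.png

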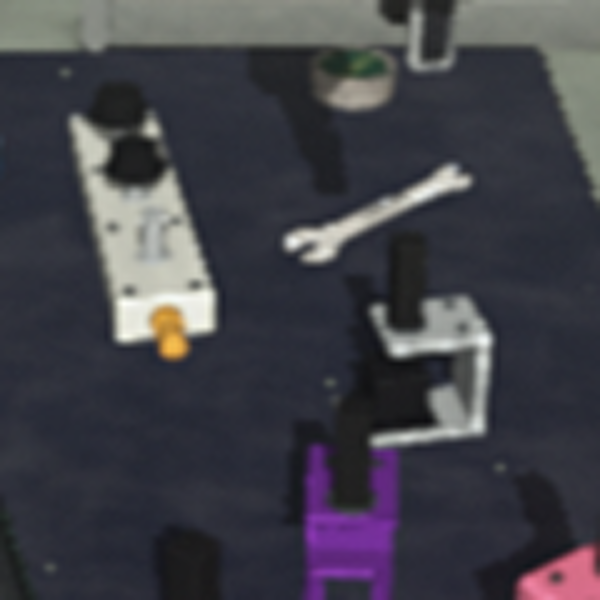

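The puller stands upright with the cap in its fork at crop (400,390). Both round caps are still on at (118,105) and (135,160), and the gripper is clear.

```bash
python3 -c "
from workcell import env
print(env.hand_in())"
```

```text
the job is handed in; nothing more can be done
None
```

The square cap is off its spigot and sitting in the fork of the puller, which stands upright and released on the table; the round caps are still on, and the job is handed in (the judge returned no verdict).

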